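# Clear the washer rail and hang the clutch-hub hanger on it

## Task

Take out the valve body that was left lying in the channel of the parts-washer rail and lay it flat in the low empty tray, same way up, without dropping it. Then lift the clutch-hub hanger, bring its hook over the rail's front lip with the hub hanging on the robot's side, and gently feel along the carrier bar for its one seat (a gap in the bar) until the hook's tip sinks fully home there; let go and leave it hanging. Leave the other parts on the bench alone.

Things in the scene. Friction and masses are not known exactly. Their poses are not given: they have to be found in the camera images.
- rail: Fixed washer conveyor rail along its own y, 380 mm long, with blue end housings (70 x 80 mm, 215 mm high, middles at y = +-150 mm). Origin on the bench under the channel's middle; z up, +x away from the robot. Between the housings (y within +-110 mm) an open-topped channel, 50 mm wide inside (x within +-25 mm), with 4 mm walls; both wall tops (lips) at z = 201 mm.
- lip (a point): Middle of the top of the front lip (rail frame -27, 0, 201 mm), axes as the rail. The front wall is 4 mm thick (x = -29 to -25 mm) and reaches from here down to z = 110 mm; below that the space under the channel is free.
- channel (a point): Middle of the channel at the height of the carrier bar's upper face (rail frame 0, 0, 190 mm), axes as the rail. This steel bar fills the channel's floor and is held fast. Its one seat is a gap across the full width, 26 mm long in y, 12 mm deep (floor z = 178 mm), middle anywhere from y = -32 to +32 mm: not measured, hidden by the valve body at first; find it by touch or by looking.
- valve_body: The obstacle: loose aluminium valve body, a block 44 mm (x) by 140 mm (y) by 45 mm high, about 0.5 kg, with small round ports. Origin at the centre of its underside, z up. It lies lengthwise in the channel on the carrier bar; its upper 34 mm stand above the lips.
- tray: Fixed low open dark sheet-steel tray, 220 mm (x) by 150 mm (y), 20 mm high, walls and floor about 4 mm thick. Origin at the centre of its underside, z up. The valve body fits in with its long side along the tray's x.
- hanger: Loose steel hanger, about 0.6 kg, standing on the bench on its clutch hub (disc 78 mm across, 30 mm high). Origin at the centre of the hub's underside, z up, +x the way the hook points. Stem 12 mm (x) by 14 mm (y) at x = y = 0, z = 30 to 192 mm. Hook arm z = 192 to 204 mm, from the stem to x = 29 mm. Let go when hung, it leans about 0.1 rad, stem against the rail's front wall.
- hook_tip (a point): Centre of the lower end of the hook's turned-down tip (hanger frame 24, 0, 160 mm), axes as the hanger. The tip is 10 mm (x = 19 to 29 mm) by 14 mm (y) and 32 mm long below the arm; the slot between stem and tip, for the front lip, is 13 mm wide (x = 6 to 19 mm).
- head (a point): Centre of the hanger's grip head (hanger frame 0, 0, 224 mm), axes as the hanger: a block 30 mm (x) by 20 mm (y) by 40 mm high (z = 204 to 244 mm) above the stem.
- bearing: Bystander: steel bearing ring, 62 mm diameter, 17 mm high, origin at the centre of its underside.
- gear: Bystander: dark steel gear blank with boss, 56 mm diameter, 34 mm high, origin at the centre of its underside.
- snap_ring: Bystander: flat open retaining ring, 107 mm diameter, 4 mm thick, origin at its centre on the bench.
- wrench: Bystander: steel wrench lying on the bench, about 200 mm long, origin near its middle.
Not all that is in view belongs to the job. Leave any pink look-alike of the hanger alone.

How it is judged:
By the outcome, as a careful person would: the job done as asked, in the order asked, and still so for the second after the job is handed in, with the robot touching nothing.
It also fails if it takes over 72 s, if anything falls off the work surface, if the arm or the gripper's body presses on something with over 40 N, if the wrist force passes 120 N, or if a joint passes its speed limit or range.

## Robot

A 6-joint arm with a two-finger parallel gripper is mounted at the origin on the work surface. World frame = base frame: x ahead of the robot, y to its left, z up, the work surface at z = 0. Lengths are in m, angles in rad, forces in N, time in s.
With the tool pointing down it reaches from about 0.3 to 0.875 m from the base axis. Payload 6.4 kg.
Tool frame: the origin (TCP) lies at the very end of the fingers, on their centre line; the grasp point (between the pads) lies 19 mm behind it; x points along the fingers, y is the direction in which the jaws open and shut, and the axes are right-handed (so a half turn about x gives the same grasp; the last joint's range is limited). The gripper opens to 85 mm and grips with 20 to 120 N. Pads are 22 mm wide; open, the fingers measure 114 mm over their backs; the gripper's body (76 mm by 85 mm) begins 54 mm behind the grasp point. The pads swing forward as they close: fully open they stand 13 mm farther back than shut.
Start: joints at [-1.416, 0.181, 1.607, -0, 1.354, -0.206], TCP at [0.203, -0.538, 0.231] pointing down, gripper open.
Joint ranges: [-2.99, 2.99], [-0.89, 2.07], [0.3, 2.58], [-1.14, 4.28], [0, 2.63], [-3.12, 3.12]. Speed limits (rad/s): [2.57, 2.57, 3.01, 3.14, 3.14, 3.14].

## Interface

Orientations are given as a unit quaternion [w, x, y, z].
In Python, from bench import status, optics, hand_in gives the robot as it stands. The module is installed in compiled form; this text tells all that it offers.
- The arm moves only by the shell command python3 -m jog 'ROWS'. ROWS is JSON, one flat list of numbers, 5 for each row, row after row: the shift along the tool's x, y, z in mm, then the turn about the tool's x in degrees, then the opening in per cent of the stroke, from 0 (shut) to 100 (fully open). In form: [tx, ty, tz, yaw, gripper, tx, ty, tz, yaw, gripper, ...]. A call has exactly 5 rows; each row is the pose to reach, as a shift and turn from the pose commanded when the call began, along the tool's axes at that moment; what a row does not reach only later rows make up. A row lasts 1/10 s, in which the tool goes at most 50 mm and 8.59 degrees, less where a joint would pass 70% of its speed; a pose out of reach is approached as far as the arm can. A call with a gripper value outside its range is refused whole. The fingers move at their own pace and stop on an object; the grip force is fixed at half the most. Time passes only in rows, so rows that repeat a pose let the fingers close, or fill a call up. It gives the time, the measured TCP pose, the force and the opening at its end, in the units of the state.
- status.get_obs(): the state, without advancing time (a new reading comes with each control period).
- optics.camera(name): name is "scene" or "top"; returns the picture (480x640x3 uint8, red, green, blue); there is no depth.
- optics.get_calibration(name): a dict with "vertical_fov" (degrees; the focal length in pixels is half the picture's height over the tangent of half this angle, whatever the lens; pixels are square), "cx", "cy" (the principal point, pixels), "extrinsics" (4x4, takes a point from camera to world coordinates). Camera axes: x right, y up, looking along -z (the intrinsics and any distortion apply to the point x, -y, -z); pixel columns grow to the right and rows downward; lengths in m; the calibration is good to about 2 mm. A picture is of the moment at which its call begins. get_calibration takes no time and is no camera call.
- hand_in(): hands the job in, once; it reports no verdict.
The state is a dict: "time_s": time; "q": joint angles; "dq": joint speeds; "joint_efforts": joint torques, N m; "eef_pos": TCP position; "eef_rot": TCP orientation; "wrist_force": force on the tool from outside, world axes, zero at the start; "torque": the same for the moment, N m; "opening": opening from 0.0 (shut) to 1.0 (fully open).
Only numpy, scipy, OpenCV 4.12 (cv2) and the standard library are available. Lean on these libraries where they do the work, as an engineer would, in place of code of your own. Each camera call takes 0.05 s, during which the arm holds its last target. There are 200 camera calls.

## Working session

There is one attempt and no reset: what is moved stays moved. The work goes in short steps, Python scripts to look and compute and a shell command to move; the robot and the scene stay as the last step left them, time stands still between calls to the robot, and variables do not carry over. Pictures are saved under pics/ and viewed, on a budget of 10 in all, crops included, one or two more only if the job needs it, and the job is handed in when it is done.

```bash
mkdir -p pics; ls
python3 - <<'E'
from bench import status, optics
import cv2, numpy as np
np.set_printoptions(precision=4,suppress=True)
for n in("scene","top"):
    im=optics.camera(n); cv2.imwrite(f"pics/{n}0.png",im[:,:,::-1]); c=optics.get_calibration(n); print(n,c)
print(status.get_obs())
E
```

```text
pics
scene {'vertical_fov': 49.09616919325773, 'cx': 317.1911089906576, 'cy': 236.87124043936902, 'extrinsics': array([[ 0.7392, -0.4228,  0.5242,  1.1177],
       [ 0.6732,  0.4446, -0.5908, -0.6609],
       [ 0.0168,  0.7896,  0.6133,  0.8543],
       [ 0.    ,  0.    ,  0.    ,  1.    ]])}
top {'vertical_fov': 50.10891708137131, 'cx': 318.28374791808625, 'cy': 242.96831694173028, 'extrinsics': array([[-0.0184,  0.995 , -0.0977,  0.4259],
       [-0.9998, -0.0174,  0.0117,  0.0023],
       [ 0.0099,  0.0979,  0.9952,  1.2583],
       [ 0.    ,  0.    ,  0.    ,  1.    ]])}
{'time_s': 0.1, 'q': array([-1.4163,  0.1815,  1.6079, -0.    ,  1.3538, -0.2063]), 'dq': array([-0.0008, -0.0007, -0.0032, -0.0006, -0.0002, -0.0002]), 'joint_efforts': array([  0.0002, -44.5883, -35.2237,  -0.0003,   0.0042,   0.    ]), 'eef_pos': array([ 0.2029, -0.5375,  0.2304]), 'eef_rot': array([ 0.1263,  0.6956,  0.1274, -0.6956]), 'wrist_force': array([-1.1128, -0.06  ,  0.4603]), 'torque': array([0.0402, 0.0046, 0.0004]), 'opening': 0.9990108855164268}
```

View pics/scene0.png

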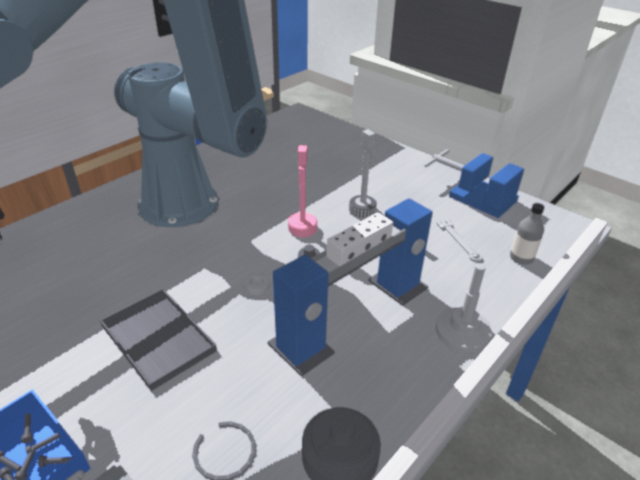

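View pics/top0.png

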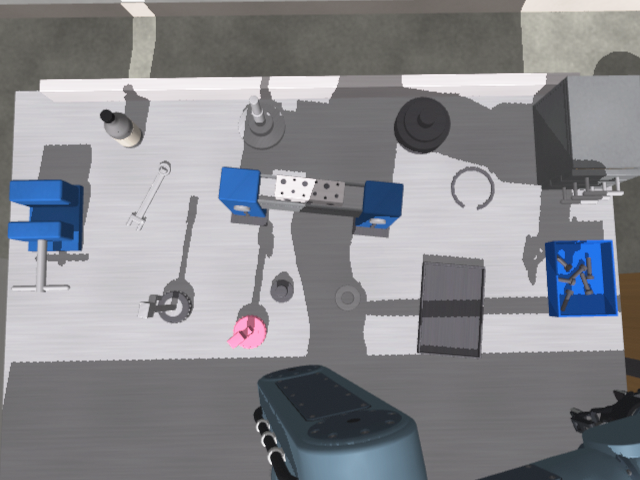

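The scene shows the rail with blue housings (300,310)/(405,245), the valve body on it (360,238), the steel hanger at (363,200), and the tray at (160,338). The top view shows the same things: hanger (175,305), valve body (310,188), tray (452,305). I'll zoom in on the parts that matter.

```bash
cat > h.py <<'E'
import cv2, numpy as np, sys
from bench import status, optics
from scipy.spatial.transform import Rotation as R
np.set_printoptions(precision=4,suppress=True)
def cam(n):
    c=optics.get_calibration(n); f=240/np.tan(np.radians(c["vertical_fov"]/2)); return f,c["cx"],c["cy"],np.array(c["extrinsics"])
def ray(n,p):
    f,cx,cy,T=cam(n); d=T[:3,:3]@np.array([(p[0]-cx)/f,-(p[1]-cy)/f,-1]); return T[:3,3],d/np.linalg.norm(d)
def plane(n,p,z):
    o,d=ray(n,p); return o+d*(z-o[2])/d[2]
def tri(ps,pt):
    o1,d1=ray("scene",ps); o2,d2=ray("top",pt)
    s=np.linalg.lstsq(np.c_[d1,-d2],o2-o1,rcond=None)[0]; a=o1+s[0]*d1; b=o2+s[1]*d2
    return (a+b)/2, np.linalg.norm(a-b)
def proj(n,P):
    f,cx,cy,T=cam(n); c=T[:3,:3].T@(np.array(P)-T[:3,3]); return np.array([cx-f*c[0]/c[2], cy+f*c[1]/c[2]])
def snap(n,name):
    im=optics.camera(n)[:,:,::-1].copy(); cv2.imwrite(f"pics/{name}.png",im); return im
def crop(im,x0,y0,x1,y1,k): return cv2.resize(im[y0:y1,x0:x1],None,fx=k,fy=k,interpolation=cv2.INTER_CUBIC)
def tool():
    s=status.get_obs(); w,x,y,z=s["eef_rot"]; return np.array(s["eef_pos"]),R.from_quat([x,y,z,w]).as_matrix(),s
E
python3 - <<'E'
from h import *
t=cv2.imread("pics/top0.png");s=cv2.imread("pics/scene0.png")
o=np.zeros((600,800,3),np.uint8)
a=crop(t,210,160,410,240,4); o[:320]=a
b=crop(t,130,280,200,330,4); o[320:520,:280]=b
c=crop(s,340,120,390,220,2.8); o[320:600,290:430]=c
d=crop(s,310,190,440,280,2.8); o[320:572,434:798]=d
cv2.imwrite("pics/z1.png",o)
E
```

```text
(no output)
```

View pics/z1.png

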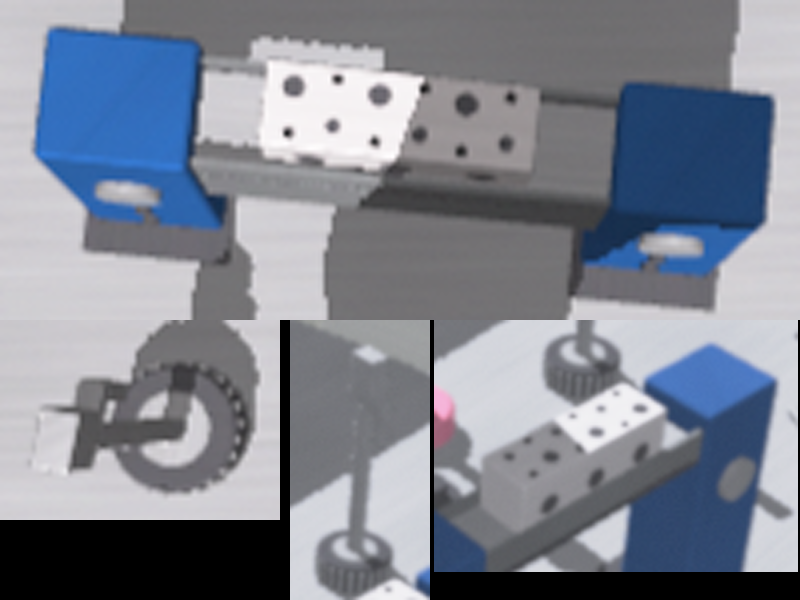

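```bash
cat > m.py <<'E'
from h import *
T=lambda x,y:(210+x/4,160+y/4); S=lambda x,y:(310+(x-434)/2.8,190+(y-320)/2.8)
H=lambda x,y:(130+x/4,280+(y-320)/4); HS=lambda x,y:(340+(x-290)/2.8,120+(y-320)/2.8)
g=lambda L,f:[f(*p) for p in L]
A=g([(53,28),(203,42),(187,168),(37,155)],T); B=g([(622,84),(775,98),(765,222),(612,207)],T)
As=g([(775,380),(712,417),(645,383),(712,345)],S)
print("far housing tri",*[tri(s,t) for s,t in zip(As,A)],sep="\n")
z=.215
a=np.mean([plane("top",p,z) for p in A],0);b=np.mean([plane("top",p,z) for p in B],0)
print("housings",a,b,np.linalg.norm(a-b),"yaw",np.arctan2(*((a-b)[[0,1]]*[-1,1])),"origin",(a+b)/2)
V=g([(268,62),(540,90),(530,170),(260,157)],T);Vs=g([(665,407),(525,480),(483,460),(628,385)],S)
# order: top: far-left(+x,+y), far-right(+x,-y), near-right, near-left
print("valve tri",*[tri(s,t) for s,t in zip(Vs,V)],sep="\n")
vp=np.array([plane("top",p,.235) for p in V]);print(vp,"c",vp.mean(0),"len",np.linalg.norm(vp[0]-vp[1]),np.linalg.norm(vp[1]-vp[2]))
K=g([(75,412),(70,472),(32,468),(38,408)],H); kp=np.array([plane("top",p,.244) for p in K]);print("head",kp,kp.mean(0),kp[0]-kp[1],kp[3]-kp[2])
print("head tri",tri(HS(370,354),np.mean(K,0)))
print("hub",plane("top",H(182,428),.03), "hub scene",plane("scene",HS(355,551),.03))
print("hook arm end", plane("top",H(95,385),.204), "stem", plane("top",H(100,430),.204))
E
python3 m.py
```

```text
far housing tri
(array([0.6898, 0.1839, 0.2175]), np.float64(0.002213798734163778))
(array([0.6822, 0.1077, 0.2193]), np.float64(0.005849497447506817))
(array([0.617 , 0.1165, 0.2135]), np.float64(0.004203922341779394))
(array([0.625 , 0.1935, 0.2146]), np.float64(0.004479648195604474))
housings [0.6522 0.1492 0.215 ] [ 0.6188 -0.1459  0.215 ] 0.2969914817956333 yaw -0.11262894976047766 origin [0.6355 0.0016 0.215 ]
valve tri
(array([0.6653, 0.0721, 0.239 ]), np.float64(0.0027478798593097284))
(array([ 0.6485, -0.0642,  0.2427]), np.float64(0.004440102400298594))
(array([ 0.6085, -0.0592,  0.2352]), np.float64(0.002695145975023109))
(array([0.6216, 0.0801, 0.2321]), np.float64(0.011760775704791391))
[[ 0.6652  0.0714  0.235 ]
 [ 0.6485 -0.0662  0.235 ]
 [ 0.6075 -0.0601  0.235 ]
 [ 0.6165  0.076   0.235 ]] c [0.6344 0.0053 0.235 ] len 0.138597808574478 0.041407843431583165
head [[0.4132 0.3242 0.244 ]
 [0.3842 0.3262 0.244 ]
 [0.3865 0.3447 0.244 ]
 [0.4155 0.3423 0.244 ]] [0.3998 0.3343 0.244 ] [ 0.029 -0.002  0.   ] [ 0.029  -0.0025  0.    ]
head tri (array([0.4007, 0.3341, 0.2471]), np.float64(0.0020577347415895357))
hub [0.4    0.3288 0.03  ] hub scene [0.401  0.3379 0.03  ]
hook arm end [0.4262 0.3269 0.204 ] stem [0.4034 0.3241 0.204 ]
```

Run:
```python
from h import *
# tray corners from dark mask, top view
t=cv2.imread("pics/top0.png"); 
g=cv2.cvtColor(t,cv2.COLOR_BGR2GRAY)
r=g[240:370,405:500]; print(r[::10,::5])
m=(r<100).astype(np.uint8)
c=max(cv2.findContours(m,0,1)[0],key=cv2.contourArea); b=cv2.minAreaRect(c); p=cv2.boxPoints(b)+[405,240]; print(cv2.contourArea(c),p)
q=np.array([plane("top",x,.02) for x in p]); print(q,q.mean(0),np.linalg.norm(q[0]-q[1]),np.linalg.norm(q[1]-q[2]))
# scene tray corners guess for height check
s=[(166,291),(216,346),(152,385),(104,323)]
for x in s: print("scene",plane("scene",x,.02))
```

```text
[[208 205 206 207 207 208 209 210 210 209 211 210 211 209 210 209 208 206
  206]
 [205 207 205 208 209 210 210 209 210 209 208 207 206 206 204 203 202 202
  203]
 [201 201 203 204 114 114 114 115 115 113 114 112 113 111 113 111 200 200
  199]
 [201 201 202 204  97 110 109 106 109 109 107 109 106 108 109 107 144 199
  199]
 [201 203 203 192 106 107 108 106 107 108 108 110 107 109 108 105 174 201
  202]
 [205 207 208 169 106 107 107 107 107 108 109 108 107 108 110  97 199 198
  199]
 [114 113 112  59  86  87  68  83  88  89  65  63  81  88  64  55 111 112
  111]
 [112 113 114  45  63  62  63  64  64  64  64  63  62  61  62  49 112 113
  112]
 [209 208 209  51 109 110 108 110 109 108 108 109 108 108 106  47 206 208
  207]
 [206 204 203 116 110 109 107 108 107 109 109 108 107 110 105  67 211 210
  210]
 [209 208 208 120 110 108 107 108 107 109 109 107 107 109 106  76 209 208
  208]
 [209 209 208  65  63  66  63  63  63  64  64  63  63  62  62 125 205 205
  206]
 [114 114 114 113 114 114 115 115 116 115 116 117 116 117 118 116 117 116
  116]]
3492.5 [[415.3588 352.3353]
 [422.4118 260.6471]
 [486.647  265.5882]
 [479.5941 357.2765]]
[[ 0.282  -0.2383  0.02  ]
 [ 0.5    -0.2635  0.02  ]
 [ 0.4853 -0.4188  0.02  ]
 [ 0.2675 -0.3909  0.02  ]] [ 0.3837 -0.3279  0.02  ] 0.21941864343825246 0.1560596786174113
scene [ 0.2908 -0.2419  0.02  ]
scene [ 0.4991 -0.2667  0.02  ]
scene [ 0.4856 -0.4092  0.02  ]
scene [ 0.2776 -0.3885  0.02  ]
```

```bash
cat >> h.py <<'E'
def go(P,ang=None):
    """shift in tool axes (mm) from measured pose to P; ang: wanted jaw axis angle in world (rad, mod pi)"""
    p,M,s=tool(); j=np.arctan2(M[1,1],M[0,1]); out=M.T@(np.array(P)-p)*1000
    if ang is None: ang=j
    d=(ang-j+np.pi/2)%np.pi-np.pi/2
    print("shift",out.round(1),"yaw about tool x (deg)",np.degrees(-d).round(1),"| jaw ang",round(float(j),3),"q",s["q"],"t",s["time_s"],"F",s["wrist_force"],"open",s["opening"])
E
python3 - <<'E'
from h import *
p,M,s=tool(); print(M)
go([.635,.005,.30],-.113)
P=[(424,255),(485,259),(481,357),(418,352)]
q=np.array([plane("top",x,.02) for x in P]);print(q,q.mean(0))
E
```

```text
[[-0.0003  0.353  -0.9356]
 [ 0.0016 -0.9356 -0.353 ]
 [-1.     -0.0016 -0.0003]]
shift [ -68.8 -355.1 -595.8] yaw about tool x (deg) -62.9 | jaw ang -1.21 q [-1.4163  0.1815  1.6079 -0.      1.3538 -0.2063] t 0.1 F [-1.1128 -0.06    0.4603] open 0.9990108855164268
[[ 0.5136 -0.2678  0.02  ]
 [ 0.5013 -0.4156  0.02  ]
 [ 0.2681 -0.3943  0.02  ]
 [ 0.2827 -0.2446  0.02  ]] [ 0.3914 -0.3306  0.02  ]
```

```bash
python3 -m jog '[-50,0,0,0,100, -69,-40,-20,-8,100, -69,-65,-63,-16,100, -69,-90,-106,-24,100, -69,-110,-150,-32,100]'; python3 -c "
from h import *
go([.635,.005,.30],-.113)"
```

```text
time_s: 0.6
eef_pos: [0.3049, -0.3803, 0.3002]
eef_rot: [0.315, 0.633, 0.315, -0.633]
wrist_force: [1.3, -1.4, 0.1]
opening: 1.002
shift [   0.3   31.1 -506.4] yaw about tool x (deg) -30.6 | jaw ang -0.647 q [-1.1391 -0.0725  1.7331  0.0001  1.481  -0.4921] t 0.6 F [ 1.3465 -1.3699  0.1361] open 1.0024501469366869
```

```bash
python3 -m jog '[0,0,-50,0,100, 0,0,-100,0,100, 0,0,-150,0,100, 0,10,-200,0,100, 0,20,-250,0,100]' && python3 -m jog '[0,0,-50,0,100, 0,0,-100,0,100, 0,0,-150,-8,100, 0,0,-200,-16,100, 0,0,-240,-24,60]'; python3 -c "
from h import *
go([.635,.005,.25],-.113)"
```

```text
time_s: 1.1
eef_pos: [0.4715, -0.1948, 0.3003]
eef_rot: [0.314, 0.634, 0.314, -0.634]
wrist_force: [0.7, -1.0, 0.7]
opening: 1.001
time_s: 1.6
eef_pos: [0.617, -0.0032, 0.2997]
eef_rot: [-0.44, -0.553, -0.441, 0.553]
wrist_force: [1.2, -0.6, -0.4]
opening: 0.855
shift [ 49.7  15.7 -12. ] yaw about tool x (deg) -6.4 | jaw ang -0.226 q [-0.1975  0.2272  1.4145  0.0003  1.5006  0.028 ] t 1.6 F [ 1.1681 -0.646  -0.3547] open 0.8548832412902813
```

```bash
python3 -m jog '[0,0,0,0,75,0,0,0,0,75,0,0,0,0,75,0,0,0,0,75,0,0,0,0,75]'
python3 - <<'E'
from h import *
go([.635,.005,.25],-.113)
t=snap("top","t1"); s=snap("scene","s1")
o=np.zeros((600,800,3),np.uint8); a=crop(t,210,140,410,240,4); o[:400]=a
o[400:600,:]=crop(s,290,180,450,220,5)
cv2.imwrite("pics/z2.png",o)
E
```

```text
time_s: 2.1
eef_pos: [0.6157, -0.007, 0.3005]
eef_rot: [0.438, 0.555, 0.438, -0.555]
wrist_force: [-0.6, -0.4, -0.8]
opening: 0.745
shift [ 50.5  16.  -16.2] yaw about tool x (deg) -7.0 | jaw ang -0.235 q [-0.2039  0.2233  1.4175 -0.0001  1.5006  0.0308] t 2.1 F [-0.5597 -0.4392 -0.7788] open 0.7445035177750191
```

```bash
python3 -m jog '[10,16,-16,-7,75, 30,16,-16,-7,75, 40,16,-16,-7,75, 40,16,-16,-7,75, 40,16,-16,-7,75]'
python3 - <<'E'
from h import *
go([.635,.005,.208],-.113)
s=snap("scene","s2"); t=snap("top","t2")
o=np.zeros((600,800,3),np.uint8); o[:320]=crop(t,210,140,410,220,4)
o[320:600,:560]=crop(s,290,170,430,240,4)
cv2.imwrite("pics/z2.png",o)
E
```

```text
time_s: 2.7
eef_pos: [0.6352, 0.0056, 0.2607]
eef_rot: [-0.471, -0.527, -0.471, 0.527]
wrist_force: [-0.6, 0.5, 1.0]
opening: 0.75
shift [52.7 -0.1  0.6] yaw about tool x (deg) 0.1 | jaw ang -0.111 q [-0.1776  0.2911  1.4139 -0.      1.4366 -0.0664] t 2.7 F [-0.5584  0.4905  0.9897] open 0.7502984910464416
```

View pics/z2.png

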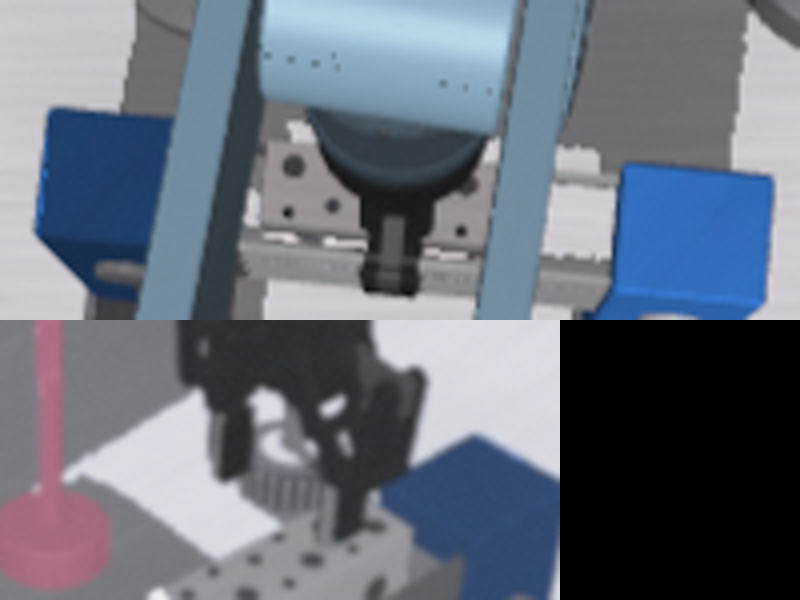

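The picture shows the jaws straddling the block: near finger at (390,275) in front of the lip, far finger at (340,540). Now I'll descend slowly.

```bash
python3 -m jog '[8,0,0,0,75,16,0,0,0,75,22,0,0,0,75,27,0,0,0,75,30,0,0,0,75]' && python3 -m jog '[6,0,0,0,75,12,0,0,0,75,18,0,0,0,75,22,0,0,0,75,22,0,0,0,75]'; python3 -c "
from h import *
go([.635,.005,.208],-.113)"
```

```text
time_s: 3.3
eef_pos: [0.635, 0.006, 0.2293]
eef_rot: [-0.471, -0.527, -0.472, 0.527]
wrist_force: [0.5, -0.6, -0.9]
opening: 0.75
time_s: 3.8
eef_pos: [0.6348, 0.006, 0.2073]
eef_rot: [-0.471, -0.527, -0.472, 0.527]
wrist_force: [-0.4, -0.3, -0.3]
opening: 0.752
shift [-0.7  0.3  1. ] yaw about tool x (deg) 0.1 | jaw ang -0.11 q [-0.1771  0.3329  1.4695 -0.      1.3407 -0.0667] t 3.8 F [-0.3611 -0.2668 -0.325 ] open 0.7520654085315112
```

```bash
python3 -m jog '[0,0,0,0,30,0,0,0,0,30,0,0,0,0,30,0,0,0,0,30,0,0,0,0,30]' && python3 -m jog '[0,0,0,0,30,0,0,0,0,30,-5,0,0,0,30,-10,0,0,0,30,-15,0,0,0,30]' ; python3 -c "
from h import *
go([.635,.005,.31])"
```

```text
time_s: 4.3
eef_pos: [0.6358, 0.0059, 0.2091]
eef_rot: [0.472, 0.527, 0.471, -0.526]
wrist_force: [0.9, -0.1, 3.3]
opening: 0.505
time_s: 4.8
eef_pos: [0.6343, 0.0061, 0.2221]
eef_rot: [-0.471, -0.526, -0.473, 0.528]
wrist_force: [-0.3, 0.1, -4.8]
opening: 0.501
shift [-87.9   0.6   1. ] yaw about tool x (deg) -0.0 | jaw ang -0.11 q [-0.1771  0.3202  1.4553 -0.      1.3694 -0.0667] t 4.8 F [-0.3467  0.0583 -4.7907] open 0.5007168224487049
```

```bash
python3 -m jog '[-20,0,0,0,30,-45,0,0,0,30,-70,0,0,0,30,-88,0,0,0,30,-88,0,0,0,30]'; python3 -c "
from h import *
s=snap('scene','s3');t=snap('top','t3')
o=np.zeros((600,800,3),np.uint8); o[:320]=crop(t,210,150,410,230,4)
o[320:600,:700]=crop(s,290,180,465,250,4); cv2.imwrite('pics/z3.png',o)
go([.389,-.328,.31],-1.683)"
```

```text
time_s: 5.3
eef_pos: [0.6365, 0.0058, 0.3146]
eef_rot: [0.473, 0.528, 0.47, -0.526]
wrist_force: [0.2, -0.1, -4.6]
opening: 0.502
shift [   0.7 -207.7  359.1] yaw about tool x (deg) -89.9 | jaw ang -0.11 q [-0.1771  0.2628  1.3502 -0.      1.5295 -0.0666] t 5.4 F [-0.028   0.5914 -5.6195] open 0.4983748456446258
```

View pics/z3.png

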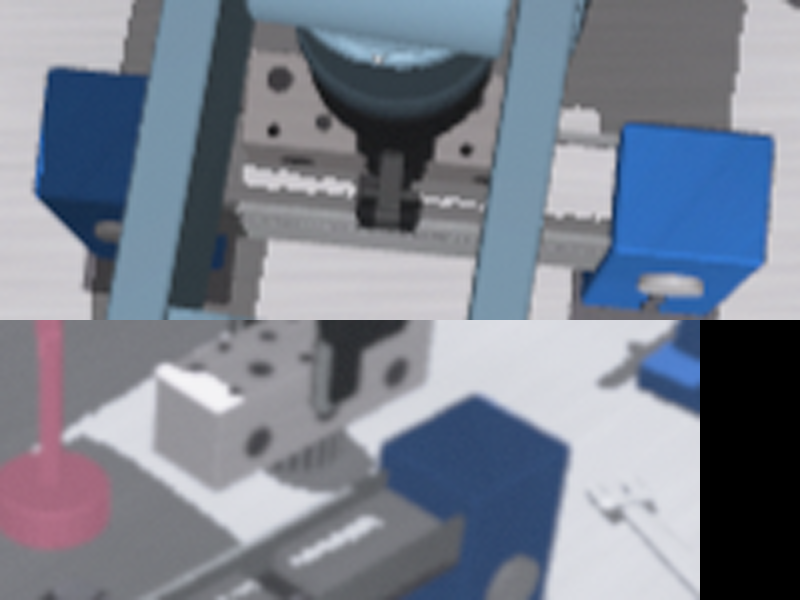

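The valve body is lifted level, with the dark seat gap just visible at about (275,585) in the lower crop. Next I'll carry it to the tray, turning +90°.

```bash
python3 -m jog '[0,-15,26,4,30,0,-35,60,10,30,0,-55,95,18,30,0,-80,140,26,30,0,-105,180,34,30]'; python3 -c "
from h import *
go([.389,-.328,.31],-1.683)"
```

```text
time_s: 5.9
eef_pos: [0.5091, -0.162, 0.3089]
eef_rot: [-0.294, -0.642, -0.296, 0.643]
wrist_force: [0.5, -1.6, -5.2]
opening: 0.503
shift [ -0.9  16.9 204.2] yaw about tool x (deg) 55.8 | jaw ang -0.709 q [-0.5303  0.0354  1.6098 -0.0003  1.5     0.1786] t 5.9 F [ 0.476  -1.5984 -5.1564] open 0.5027890554214162
```

```bash
python3 -m jog '[0,4,40,8,30,0,8,80,16,30,0,12,120,24,30,0,15,160,32,30,0,17,190,40,30]'; python3 -m jog '[0,0,0,5,30,0,0,0,11,30,0,0,0,16,30,0,0,0,16,30,0,0,0,16,30]'; python3 -c "
from h import *
go([.389,-.328,.10],-1.683)"
```

```text
time_s: 6.4
eef_pos: [0.3989, -0.3182, 0.3092]
eef_rot: [-0.056, -0.704, -0.058, 0.706]
wrist_force: [-0.4, -0.2, -5.3]
opening: 0.5
time_s: 6.9
eef_pos: [0.4007, -0.3167, 0.3099]
eef_rot: [0.039, -0.705, 0.038, 0.707]
wrist_force: [0.5, -0.8, -5.0]
opening: 0.504
shift [209.9  12.9  10. ] yaw about tool x (deg) 0.2 | jaw ang -1.679 q [-0.9016 -0.021   1.6646 -0.      1.5005  0.7773] t 6.9 F [ 0.4671 -0.7864 -5.0442] open 0.5040279928260213
```

```bash
python3 -m jog '[40,13,10,0,30,80,13,10,0,30,125,13,10,0,30,170,13,10,0,30,210,13,10,0,30]'; python3 -m jog '[10,0,0,0,30,25,0,0,0,30,35,0,0,0,30,35,0,0,0,30,35,0,0,0,30]'; python3 -c "
from h import *
s=snap('scene','s4');t=snap('top','t4')
o=np.zeros((600,800,3),np.uint8); o[:560,:400]=crop(t,400,230,500,370,4)
o[:480,400:]=crop(s,90,270,230,390,4)[:,:400]; cv2.imwrite('pics/z4.png',o)
go([.389,-.328,.025],-1.683)"
```

```text
time_s: 7.4
eef_pos: [0.3892, -0.3281, 0.0988]
eef_rot: [0.039, -0.706, 0.038, 0.706]
wrist_force: [-0.4, -1.1, -4.7]
opening: 0.501
time_s: 7.9
eef_pos: [0.3903, -0.3296, 0.0674]
eef_rot: [-0.038, 0.706, -0.039, -0.706]
wrist_force: [-0.1, -0.2, -5.0]
opening: 0.506
shift [42.6 -1.8  1.7] yaw about tool x (deg) 0.1 | jaw ang -1.681 q [-0.9341  0.2554  1.8886 -0.      0.9953  0.7468] t 8.0 F [ 0.2824 -0.7114 -5.295 ] open 0.5052231415185618
```

View pics/z4.png

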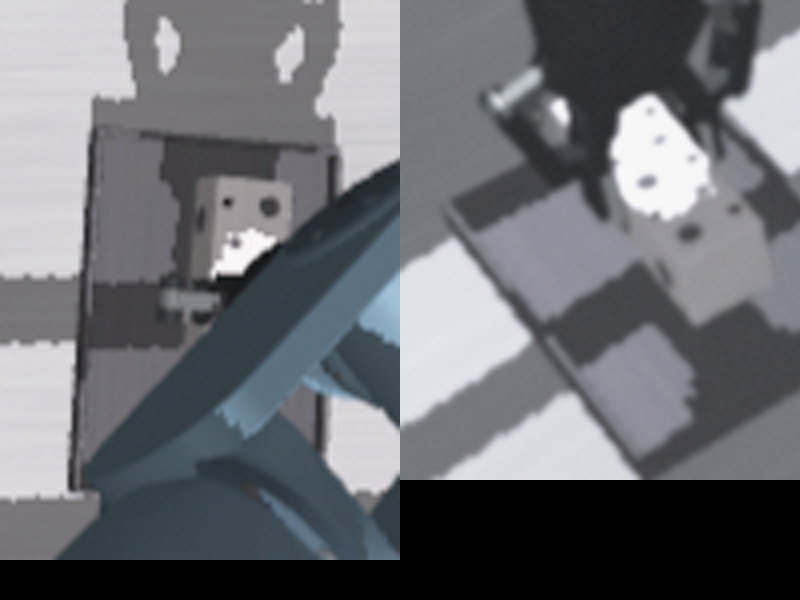

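The valve body hangs inside the tray walls in both views. Now I'll lower it, softly at the end.

```bash
python3 -m jog '[10,-1,0,0,30,20,-1,0,0,30,30,-1,0,0,30,37,-1,0,0,30,40,-1,0,0,30]'; python3 -m jog '[1,0,0,0,30,2,0,0,0,30,3,0,0,0,30,3.5,0,0,0,30,3.5,0,0,0,30]';python3 -m jog '[0.3,0,0,0,30,0.6,0,0,0,30,0.9,0,0,0,30,1.2,0,0,0,30,1.5,0,0,0,30]'
```

```text
time_s: 8.5
eef_pos: [0.3892, -0.3273, 0.0248]
eef_rot: [0.04, -0.705, 0.038, 0.707]
wrist_force: [0.6, 0.4, -5.4]
opening: 0.504
time_s: 9.0
eef_pos: [0.39, -0.3283, 0.0231]
eef_rot: [-0.039, 0.706, -0.039, -0.706]
wrist_force: [0.4, 0.1, -6.3]
opening: 0.498
time_s: 9.5
eef_pos: [0.39, -0.3283, 0.023]
eef_rot: [0.039, -0.706, 0.039, 0.706]
wrist_force: [-6.8, 6.7, 18.0]
opening: 0.503
```

```bash
python3 -m jog '[-0.5,0,0,0,30,-0.8,0,0,0,30,-0.8,0,0,0,75,-0.8,0,0,0,75,-0.8,0,0,0,75]';python3 -m jog '[0,0,0,0,75,-15,0,0,0,75,-40,0,0,0,75,-80,0,0,0,75,-130,0,0,0,75]';python3 -m jog '[-50,0,0,0,75,-100,0,0,0,75,-150,0,0,0,75,-200,0,0,0,75,-200,0,0,0,75]';python3 -c "
from h import *
go([.400,.334,.33],-1.65)"
```

```text
time_s: 10.0
eef_pos: [0.3901, -0.3284, 0.0223]
eef_rot: [-0.039, 0.706, -0.039, -0.706]
wrist_force: [0.2, -0.5, -0.0]
opening: 0.746
time_s: 10.5
eef_pos: [0.3888, -0.3267, 0.1516]
eef_rot: [0.04, -0.705, 0.038, 0.707]
wrist_force: [0.4, -1.4, 0.3]
opening: 0.753
time_s: 11.0
eef_pos: [0.3918, -0.3305, 0.3606]
eef_rot: [-0.035, 0.709, -0.043, -0.703]
wrist_force: [0.5, -0.0, 0.6]
opening: 0.753
shift [  23.  -661.7   65.3] yaw about tool x (deg) -1.8 | jaw ang -1.681 q [-0.9327 -0.051   1.5947  0.      1.5834  0.7484] t 11.0 F [ 0.4917 -0.0093  0.556 ] open 0.752676952609835
```

```bash
python3 -c "
from h import *
s=snap('scene','s5');t=snap('top','t5')
o=np.zeros((600,800,3),np.uint8); o[:256]=crop(t,220,170,420,234,4)
o[256:600,:480]=crop(s,310,215,430,301,4); o[256:556,490:790]=crop(t,410,245,510,345,3); cv2.imwrite('pics/z5.png',o)"
```

```text
(no output)
```

View pics/z5.png

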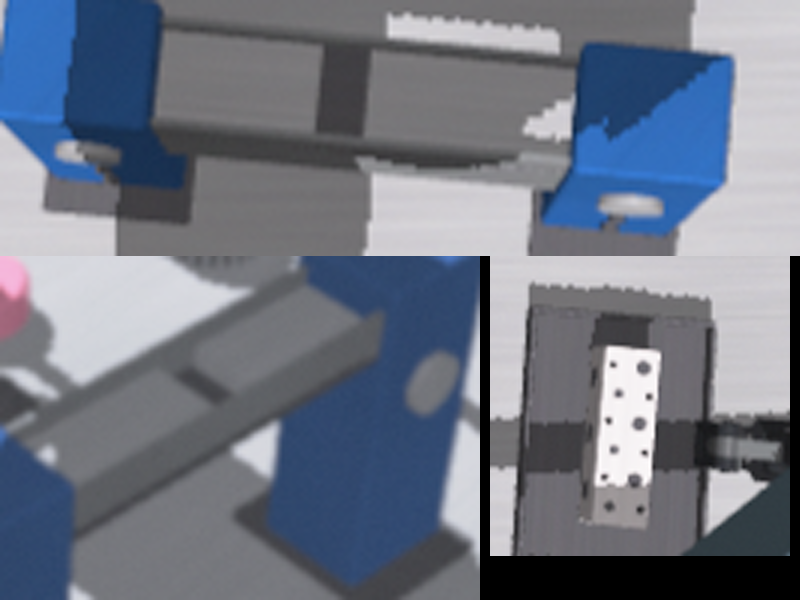

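The valve body lies flat in the tray. The seat gap shows as a dark band at about (344,90) in the top crop and (206,386) in the scene crop.

```bash
python3 -c "
from h import *
T=lambda x,y:(220+x/4,170+y/4)
y=-.113;ex=np.array([np.cos(y),np.sin(y),0]);ey=np.array([-np.sin(y),np.cos(y),0]);O=np.array([.6355,.0016,0])
for c in [(321,88),(366,91),(343.5,89.5)]:
  P=plane('top',T(*c),.19);print(P,(P-O)@ex,(P-O)@ey)
print(tri((361.5,247.5),T(343.5,89.5)))
# lips: front lip inner/outer from top: left end (160,128), right end(570,160); back (165,25),(578,65)
for c in [(160,124),(570,154),(165,25),(578,63)]:
  P=plane('top',T(*c),.201);print('lip',P,(P-O)@ex,(P-O)@ey)
X=O+ex*-.0395+ey*0; print('hanger origin for y=0',X)
"
```

```text
[0.6395 0.0258 0.19  ] 0.0012101671566981755 0.024507007298236374
[0.6375 0.0021 0.19  ] 0.0018996818223062102 0.0007184548143998903
[0.6385 0.014  0.19  ] 0.0015549115141513191 0.012613178711505336
(array([0.6385, 0.014 , 0.1905]), np.float64(0.00024874341758326804))
lip [0.6196 0.1097 0.201 ] -0.027969461781393354 0.10561609491593862
lip [ 0.6002 -0.1036  0.201 ] -0.02318334142667469 -0.10854690428056395
lip [0.6721 0.1067 0.201 ] 0.02448777069500118 0.10855011482238155
lip [ 0.6483 -0.1091  0.201 ] 0.025236435399738504 -0.10857429743953409
hanger origin for y=0 [0.5963 0.0061 0.    ]
```

```bash
python3 -m jog '[0,-30,0,0,75,0,-80,0,0,75,0,-130,0,0,75,0,-180,0,0,75,0,-230,0,0,75]';python3 -m jog '[0,-50,12,0,75,0,-100,24,0,75,0,-150,36,-1,75,0,-200,48,-1,75,0,-245,60,-2,75]';python3 -c "
from h import *
go([.400,.334,.33],-1.65)"
```

```text
time_s: 11.6
eef_pos: [0.4142, -0.0973, 0.3498]
eef_rot: [0.04, -0.705, 0.039, 0.707]
wrist_force: [1.5, -1.2, 0.2]
opening: 0.752
time_s: 12.1
eef_pos: [0.3814, 0.1503, 0.35]
eef_rot: [0.027, -0.706, 0.027, 0.708]
wrist_force: [1.2, -0.4, 0.1]
opening: 0.75
shift [  19.9 -184.6   -4.7] yaw about tool x (deg) 0.2 | jaw ang -1.646 q [ 0.0838 -0.2866  1.8174 -0.      1.6139  1.7302] t 12.1 F [ 1.2409 -0.3626  0.1005] open 0.7500771417738968
```

```bash
python3 -m jog '[0,-40,0,0,75,0,-90,0,0,75,0,-140,-3,0,75,0,-184,-5,0,75,0,-184,-5,0,75]';python3 -m jog '[5,0,0,0,75,15,0,0,0,75,20,0,0,0,75,20,0,0,0,75,20,0,0,0,75]';python3 -c "
from h import *
s=snap('scene','s6');t=snap('top','t6')
o=np.zeros((600,800,3),np.uint8); o[:400,:400]=crop(t,120,250,220,350,4)
o[:560,400:]=crop(s,330,100,430,240,4); cv2.imwrite('pics/z6.png',o)
go([.400,.334,.27],-1.65)"
```

```text
time_s: 12.6
eef_pos: [0.4004, 0.3353, 0.3484]
eef_rot: [0.025, -0.705, 0.025, 0.709]
wrist_force: [-0.1, -0.7, -0.9]
opening: 0.748
time_s: 13.1
eef_pos: [0.4019, 0.3308, 0.3321]
eef_rot: [-0.027, 0.707, -0.027, -0.707]
wrist_force: [0.6, 0.5, -0.2]
opening: 0.748
shift [62.7 -2.6  2.4] yaw about tool x (deg) 0.2 | jaw ang -1.647 q [ 0.4609 -0.0109  1.61   -0.      1.5415  2.1081] t 13.2 F [ 0.074  0.016 -0.219] open 0.753869627601674
```

View pics/z6.png

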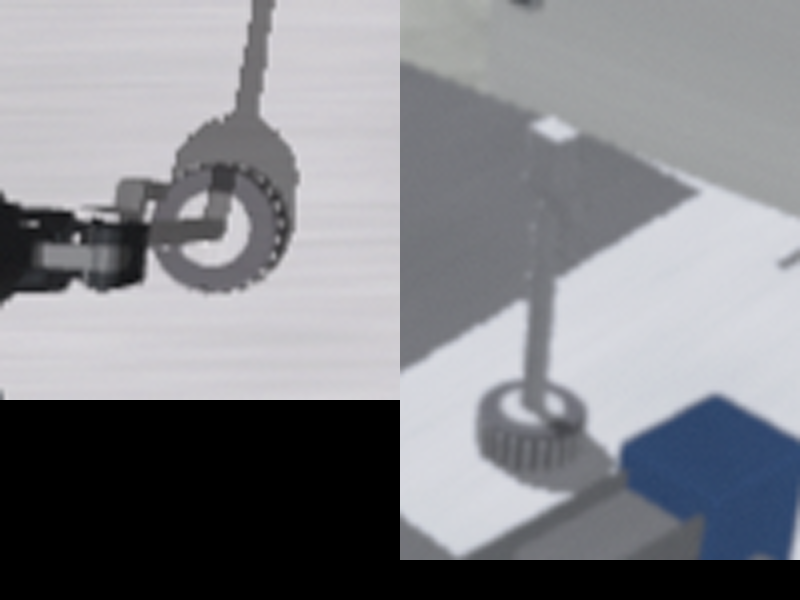

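The hanger stands untouched, hook pointing +x (top crop (130,190)), with the gripper above it. I'll descend onto the head.

```bash
python3 -m jog '[15,-2,2,0,75,30,-2,2,0,75,45,-2,2,0,75,60,-2,2,0,75,62,-2,2,0,75]';python3 -m jog '[0,0,0,0,75,10,0,0,0,75,20,0,0,0,75,30,0,0,0,75,35,0,0,0,75]';python3 -c "
from h import *
go([.400,.334,.209],-1.65)"
```

```text
time_s: 13.7
eef_pos: [0.3985, 0.333, 0.2668]
eef_rot: [0.026, -0.705, 0.028, 0.708]
wrist_force: [-0.0, -0.3, 0.5]
opening: 0.754
time_s: 14.2
eef_pos: [0.3994, 0.3334, 0.2336]
eef_rot: [0.026, -0.706, 0.027, 0.707]
wrist_force: [-0.7, 0.1, 0.5]
opening: 0.751
shift [24.6 -0.7 -0.6] yaw about tool x (deg) 0.2 | jaw ang -1.646 q [0.4672 0.057  1.7394 0.     1.347  2.1136] t 14.2 F [-0.6733  0.1371  0.5493] open 0.7510867978284707
```

```bash
python3 -m jog '[8,0,0,0,75,16,0,0,0,75,24,0,0,0,75,24,0,0,0,75,24,0,0,0,75]';python3 -m jog '[0,0,0,0,10,0,0,0,0,10,0,0,0,0,10,0,0,0,0,10,0,0,0,0,10]';python3 -m jog '[0,0,0,0,10,0,0,0,0,10,0,0,0,0,10,-4,0,0,0,10,-10,0,0,0,10]';python3 -c "
from h import *
go([.400,.334,.209],-1.65)"
```

```text
time_s: 14.7
eef_pos: [0.3999, 0.3337, 0.211]
eef_rot: [0.027, -0.707, 0.027, 0.707]
wrist_force: [0.5, 0.2, 1.5]
opening: 0.748
time_s: 15.2
eef_pos: [0.4001, 0.3341, 0.2118]
eef_rot: [-0.027, 0.707, -0.026, -0.706]
wrist_force: [-1.7, 0.9, 4.8]
opening: 0.225
time_s: 15.7
eef_pos: [0.3986, 0.3328, 0.2193]
eef_rot: [0.026, -0.705, 0.028, 0.708]
wrist_force: [-1.3, 0.4, -7.2]
opening: 0.227
shift [10.3 -1.4 -1.3] yaw about tool x (deg) 0.2 | jaw ang -1.646 q [ 0.467   0.0703  1.755  -0.0005  1.3207  2.1135] t 15.7 F [-1.2988  0.4167 -7.1639] open 0.22749160810873942
```

```bash
cat >> h.py <<'E'
_y=-.113;EX=np.array([np.cos(_y),np.sin(_y),0]);EY=np.array([-np.sin(_y),np.cos(_y),0]);O=np.array([.636,.0016,0])
def rail(x,y,z): return O+EX*x+EY*y+[0,0,z]
E
python3 -m jog '[-10,0,0,0,10,-20,0,0,0,10,-32,0,0,0,10,-44,0,0,0,10,-52,0,0,0,10]';python3 -c "
from h import *
go([.52,.334,.2715],-1.683); go([.52,.04,.2715],-1.683);print(rail(-.105,-.004,.2715))"
```

```text
time_s: 16.2
eef_pos: [0.4004, 0.3339, 0.275]
eef_rot: [-0.027, 0.707, -0.026, -0.706]
wrist_force: [-1.1, 0.4, -7.0]
opening: 0.23
shift [   3.7   -9.1 -119.2] yaw about tool x (deg) 2.1 | jaw ang -1.646 q [ 0.4672  0.0231  1.6901 -0.      1.4264  2.1135] t 16.2 F [-1.1356  0.4105 -6.9967] open 0.2298501588973651
shift [   3.4  284.1 -141.4] yaw about tool x (deg) 2.1 | jaw ang -1.646 q [ 0.4672  0.0231  1.6901 -0.      1.4264  2.1135] t 16.2 F [-1.1356  0.4105 -6.9967] open 0.2298501588973651
[0.5312 0.0095 0.2715]
```

```bash
python3 -m jog '[0,0,-15,0,10,0,-2,-40,0,10,0,-4,-70,1,10,0,-7,-100,2,10,0,-9,-118,2,10]';python3 -m jog '[0,15,0,0,10,0,40,0,0,10,0,70,0,0,10,0,100,0,0,10,0,130,0,0,10]';python3 -m jog '[0,30,0,0,10,0,65,0,0,10,0,100,0,0,10,0,135,0,0,10,0,155,0,0,10]';python3 -m jog '[0,0,0,0,10,0,0,0,0,10,0,0,0,0,10,0,0,0,0,10,0,0,0,0,10]';python3 -c "
from h import *
go(rail(-.105,-.004,.2715),-1.683)"
```

```text
time_s: 16.7
eef_pos: [0.5213, 0.333, 0.2724]
eef_rot: [-0.039, 0.706, -0.04, -0.706]
wrist_force: [-1.8, 0.2, -5.4]
opening: 0.23
time_s: 17.2
eef_pos: [0.5036, 0.203, 0.2725]
eef_rot: [0.039, -0.706, 0.039, 0.706]
wrist_force: [0.2, -1.5, -7.4]
opening: 0.228
time_s: 17.7
eef_pos: [0.4862, 0.0477, 0.2728]
eef_rot: [0.039, -0.706, 0.04, 0.706]
wrist_force: [0.6, 0.5, -7.5]
opening: 0.227
time_s: 18.2
eef_pos: [0.4868, 0.0512, 0.273]
eef_rot: [0.039, -0.706, 0.039, 0.706]
wrist_force: [0.2, -0.2, -8.2]
opening: 0.227
shift [  1.5  36.6 -48.7] yaw about tool x (deg) 0.2 | jaw ang -1.68 q [-0.1384 -0.0491  1.7653  0.0001  1.4255  1.5416] t 18.2 F [ 0.2291 -0.2285 -8.2197] open 0.2270295627056002
```

```bash
python3 -m jog '[1,8,-10,0,10,1,18,-25,0,10,1,30,-40,0,10,1,36,-49,0,10,1,36,-49,0,10]';python3 -m jog '[0,0,0,0,10,0,0,0,0,10,0,0,0,0,10,0,0,0,0,10,0,0,0,0,10]';python3 -c "
from h import *
s=snap('scene','s7');t=snap('top','t7')
o=np.zeros((600,800,3),np.uint8); o[:600,:800]=crop(s,250,150,410,270,5); cv2.imwrite('pics/z7.png',o)
p,M,_=tool(); ex=-M[:,2] ; 
go(rail(-.0395,-.004,.2715),-1.683)
print('M',M)
hz=p[2]-.2115
for n,v in [('tip',(.024,0,.160)),('hub',(0,0,.03)),('armend',(.029,0,.204)),('hubbot',(0,0,0))]:
  P=np.array([p[0],p[1],hz])+EX*v[0]+[0,0,v[2]]; print(n,P,(proj('scene',P)-[250,150])*5)
"
```

```text
time_s: 18.7
eef_pos: [0.5327, 0.0082, 0.2719]
eef_rot: [-0.039, 0.706, -0.04, -0.706]
wrist_force: [-0.6, 0.1, -6.0]
opening: 0.225
time_s: 19.2
eef_pos: [0.5315, 0.0096, 0.2723]
eef_rot: [-0.039, 0.706, -0.039, -0.706]
wrist_force: [-0.3, -0.0, -7.0]
opening: 0.226
shift [  0.7   0.2 -65.2] yaw about tool x (deg) 0.1 | jaw ang -1.681 q [-0.2056  0.05    1.6678 -0.      1.4236  1.4754] t 19.3 F [ 0.0105  0.3273 -6.3581] open 0.2271534911619447
M [[ 0.0002 -0.11   -0.9939]
 [-0.     -0.9939  0.11  ]
 [-1.      0.     -0.0002]]
tip [0.5554 0.0068 0.2207] [392.5329 350.697 ]
hub [0.5315 0.0095 0.0907] [347.6709 562.2696]
armend [0.5603 0.0062 0.2647] [404.2543 267.0951]
hubbot [0.5315 0.0095 0.0607] [346.3793 612.5893]
```

View pics/z7.png

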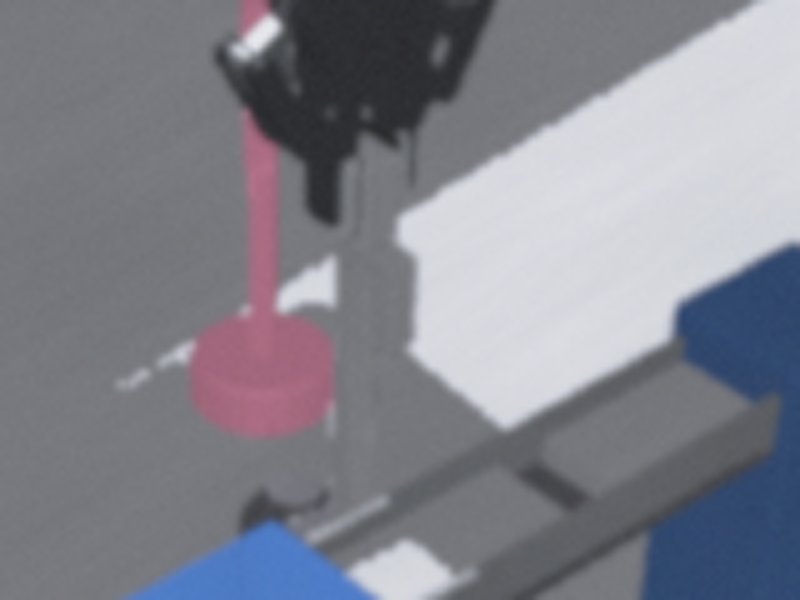

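The hook tip shows at about (398,348), within 2 mm of the prediction (393,351). The hanger hangs upright. Next it goes over the lip.

```bash
python3 -m jog '[0,0,-10,0,10,0,0,-25,0,10,0,0,-42,0,10,0,0,-58,0,10,0,0,-65,0,10]';python3 -m jog '[0,0,0,0,10,0,0,0,0,10,0,0,0,0,10,0,0,0,0,10,0,0,0,0,10]';python3 -c "
from h import *
s=snap('scene','s8');t=snap('top','t8')
o=np.zeros((600,800,3),np.uint8); o[:,:500]=crop(s,300,150,400,270,5);o[:400,500:]=crop(t,280,160,340,240,5); cv2.imwrite('pics/z8.png',o)
p,M,_=tool()
go(rail(-.0395,-.004,.2445),-1.683)
hz=p[2]-.2115
for n,v in [('tip',(.024,0,.160)),('armend',(.029,0,.204)),('armroot',(.006,0,.192))]:
  P=np.array([p[0],p[1],hz])+EX*v[0]+[0,0,v[2]]; print(n,P,(proj('scene',P)-[300,150])*5,(proj('top',P)-[280,160])*5+[500,0])
"
```

```text
time_s: 19.8
eef_pos: [0.598, 0.0017, 0.2719]
eef_rot: [-0.039, 0.706, -0.039, -0.706]
wrist_force: [-0.7, -0.1, -6.8]
opening: 0.226
time_s: 20.3
eef_pos: [0.5959, 0.0022, 0.2723]
eef_rot: [-0.039, 0.706, -0.039, -0.706]
wrist_force: [-0.1, -0.2, -6.8]
opening: 0.227
shift [27.8  0.1 -0.2] yaw about tool x (deg) 0.1 | jaw ang -1.681 q [-0.1953  0.1959  1.506   0.      1.4394  1.486 ] t 20.4 F [-0.6125 -0.4878 -6.6753] open 0.2272024372523087
tip [ 0.6199 -0.0005  0.2208] [252.798  424.5942] [664.3435 191.2334]
armend [ 0.6249 -0.0011  0.2648] [268.2299 340.0235] [665.493  158.0567]
armroot [0.602  0.0015 0.2528] [225.411  338.5159] [659.9633 220.923 ]
```

View pics/z8.png

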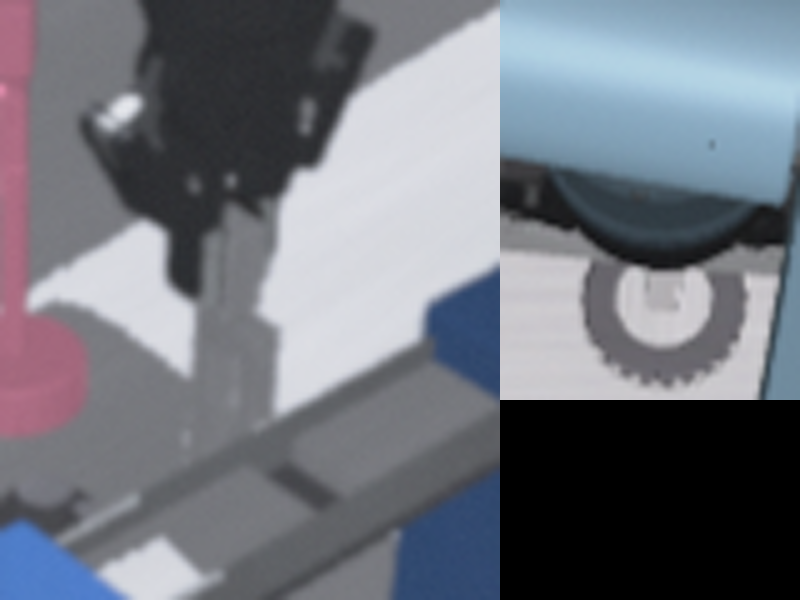

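The tip (258,420) is over the front of the channel, and the stem is on the robot side. I'll lower it now.

```bash
python3 -m jog '[5,0,0,0,10,10,0,0,0,10,16,0,0,0,10,20,0,0,0,10,24,0,0,0,10]';python3 -m jog '[0,0,0,0,10,1,0,0,0,10,2,0,0,0,10,3,0,0,0,10,3,0,0,0,10]'; python3 -c "
from h import *
print(tool()[2]['torque']);go(rail(-.0395,-.004,.2415),-1.683)"
```

```text
time_s: 20.9
eef_pos: [0.596, 0.0022, 0.2473]
eef_rot: [0.039, -0.706, 0.039, 0.706]
wrist_force: [-0.3, -0.5, -6.4]
opening: 0.221
time_s: 21.4
eef_pos: [0.5962, 0.0022, 0.245]
eef_rot: [0.039, -0.706, 0.039, 0.706]
wrist_force: [-0.5, 0.6, -6.9]
opening: 0.225
[ 0.0178  0.0511 -0.0221]
shift [ 3.5  0.1 -0.2] yaw about tool x (deg) 0.1 | jaw ang -1.681 q [-0.1953  0.2162  1.5371 -0.      1.3884  1.486 ] t 21.4 F [-0.5433  0.5936 -6.8766] open 0.22522870430454714
```

```bash
python3 -m jog '[0.5,0,0,0,10,1,0,0,0,10,1.5,0,0,0,10,2,0,0,0,10,2,0,0,0,10]';python3 -m jog '[0.3,0,0,0,10,0.6,0,0,0,10,0.9,0,0,0,10,1.2,0,0,0,10,1.2,0,0,0,10]';python3 -m jog '[0.2,0,0,0,10,0.4,0,0,0,10,0.6,0,0,0,10,0.8,0,0,0,10,0.8,0,0,0,10]'
```

```text
time_s: 21.9
eef_pos: [0.5961, 0.0022, 0.243]
eef_rot: [0.039, -0.706, 0.039, 0.706]
wrist_force: [0.0, 0.2, -6.7]
opening: 0.231
time_s: 22.4
eef_pos: [0.5962, 0.0022, 0.2418]
eef_rot: [0.039, -0.706, 0.039, 0.706]
wrist_force: [0.5, -0.1, -6.9]
opening: 0.226
time_s: 22.9
eef_pos: [0.5963, 0.0021, 0.2416]
eef_rot: [-0.039, 0.706, -0.039, -0.706]
wrist_force: [-2.9, 1.0, -2.0]
opening: 0.22
```

```bash
for i in 1 2; do :; done; python3 -m jog '[0,-1,0,0,10,0,-2,0,0,10,0,-3,0,0,10,0,-4,0,0,10,0,-4,0,0,10]';python3 -m jog '[0,-1,0,0,10,0,-2,0,0,10,0,-3,0,0,10,0,-4,0,0,10,0,-4,0,0,10]';python3 -m jog '[0,-1,0,0,10,0,-2,0,0,10,0,-3,0,0,10,0,-3,0,0,10,0,-3,0,0,10]'
```

```text
time_s: 23.4
eef_pos: [0.5971, 0.0059, 0.2415]
eef_rot: [-0.039, 0.706, -0.039, -0.706]
wrist_force: [-0.1, -2.1, -0.8]
opening: 0.223
time_s: 23.9
eef_pos: [0.5973, 0.0101, 0.2415]
eef_rot: [-0.039, 0.706, -0.039, -0.706]
wrist_force: [-0.7, -4.5, 0.4]
opening: 0.224
time_s: 24.4
eef_pos: [0.5976, 0.0131, 0.2413]
eef_rot: [-0.039, 0.706, -0.039, -0.706]
wrist_force: [-0.6, -4.4, 2.3]
opening: 0.224
```

```bash
python3 -m jog '[-0.2,-0.5,0,0,10,-0.2,-1,0,0,10,-0.2,-1.5,0,0,10,-0.2,-2,0,0,10,-0.2,-2,0,0,10]';python3 -m jog '[0,-0.5,0,0,10,0,-1,0,0,10,0,-1.5,0,0,10,0,-2,0,0,10,0,-2,0,0,10]'
```

```text
time_s: 24.9
eef_pos: [0.5962, 0.0166, 0.2393]
eef_rot: [0.04, -0.705, 0.038, 0.708]
wrist_force: [-0.0, 0.0, -7.1]
opening: 0.22
time_s: 25.4
eef_pos: [0.5978, 0.0172, 0.2412]
eef_rot: [0.039, -0.706, 0.039, 0.706]
wrist_force: [0.3, -0.0, -6.7]
opening: 0.223
```

The contact force vanished at rail y ≈ 9–11 mm, so the tip is over the gap, matching the visual 12.6 mm. I'll centre and sink it.

```bash
python3 -m jog '[0,-0.5,0,0,10,1,-1,0,0,10,3,-1,0,0,10,5,-1,0,0,10,5,-1,0,0,10]';python3 -m jog '[1,0,0,0,10,2,0,0,0,10,3,0,0,0,10,4,0,0,0,10,4,0,0,0,10]';python3 -m jog '[0.4,0,0,0,10,0.8,0,0,0,10,1.2,0,0,0,10,1.6,0,0,0,10,1.6,0,0,0,10]'
```

```text
time_s: 25.9
eef_pos: [0.5977, 0.0181, 0.2357]
eef_rot: [0.039, -0.706, 0.039, 0.706]
wrist_force: [-0.2, -0.8, -8.3]
opening: 0.226
time_s: 26.4
eef_pos: [0.5979, 0.0181, 0.2321]
eef_rot: [0.039, -0.706, 0.039, 0.706]
wrist_force: [-0.4, 0.3, -6.5]
opening: 0.226
time_s: 26.9
eef_pos: [0.5979, 0.0181, 0.2306]
eef_rot: [0.039, -0.706, 0.039, 0.706]
wrist_force: [-0.0, -0.3, -6.3]
opening: 0.226
```

```bash
python3 -m jog '[0.3,0,0,0,10,0.6,0,0,0,10,0.9,0,0,0,10,1.2,0,0,0,10,1.2,0,0,0,10]';python3 -m jog '[0.1,0,0,0,10,0.3,0,0,0,10,0.4,0,0,0,10,0.5,0,0,0,10,0.5,0,0,0,10]'
```

```text
time_s: 27.4
eef_pos: [0.598, 0.0181, 0.2296]
eef_rot: [-0.039, 0.706, -0.039, -0.706]
wrist_force: [0.2, 0.5, -4.8]
opening: 0.221
time_s: 27.9
eef_pos: [0.598, 0.0181, 0.2296]
eef_rot: [-0.039, 0.706, -0.039, -0.706]
wrist_force: [-3.9, -0.1, 1.2]
opening: 0.225
```

Contact came again exactly 12 mm lower (0.2416 → 0.2296), so the tip is fully home. Releasing.

```bash
python3 -m jog '[-0.3,0,0,0,10,-0.3,0,0,0,20,-0.3,0,0,0,28,-0.3,0,0,0,40,-0.3,0,0,0,60]';python3 -m jog '[0,0,0,0,75,0,0,0,0,75,0,0,0,0,75,0,0,0,0,75,0,0,0,0,75]';python3 -m jog '[-5,0,0,0,75,-15,0,0,0,75,-30,0,0,0,75,-50,0,0,0,75,-80,0,0,0,75]';python3 -m jog '[-40,0,0,0,75,-60,0,20,0,75,-60,0,60,0,75,-60,20,100,0,75,-60,60,130,0,75]';python3 -m jog '[0,50,0,0,75,0,100,0,0,75,0,150,0,0,75,0,200,0,0,75,0,240,0,0,75]';python3 -c "
from h import *
s=snap('scene','s9');t=snap('top','t9')
o=np.zeros((600,800,3),np.uint8); o[:,:400]=crop(s,310,190,410,340,4);o[:360,400:]=crop(t,270,160,370,250,4);o[360:,400:]=crop(t,400,240,520,320,2.9)[:240,:400] if 0 else cv2.resize(t[240:372,400:520],(400,240)); cv2.imwrite('pics/z9.png',o)"
```

```text
time_s: 28.4
eef_pos: [0.5985, 0.018, 0.2297]
eef_rot: [-0.039, 0.707, -0.039, -0.706]
wrist_force: [-0.2, 0.4, -0.2]
opening: 0.553
time_s: 28.9
eef_pos: [0.598, 0.018, 0.2293]
eef_rot: [-0.039, 0.706, -0.039, -0.706]
wrist_force: [-0.3, 0.5, 0.0]
opening: 0.748
time_s: 29.4
eef_pos: [0.5974, 0.0182, 0.3101]
eef_rot: [0.039, -0.705, 0.039, 0.707]
wrist_force: [0.6, -0.4, -0.5]
opening: 0.748
time_s: 29.9
eef_pos: [0.4606, -0.0258, 0.3712]
eef_rot: [-0.038, 0.707, -0.038, -0.705]
wrist_force: [0.2, -1.8, -0.3]
opening: 0.753
time_s: 30.4
eef_pos: [0.435, -0.2685, 0.3712]
eef_rot: [-0.039, 0.707, -0.04, -0.705]
wrist_force: [0.8, 0.3, -0.6]
opening: 0.75
```

View pics/z9.png

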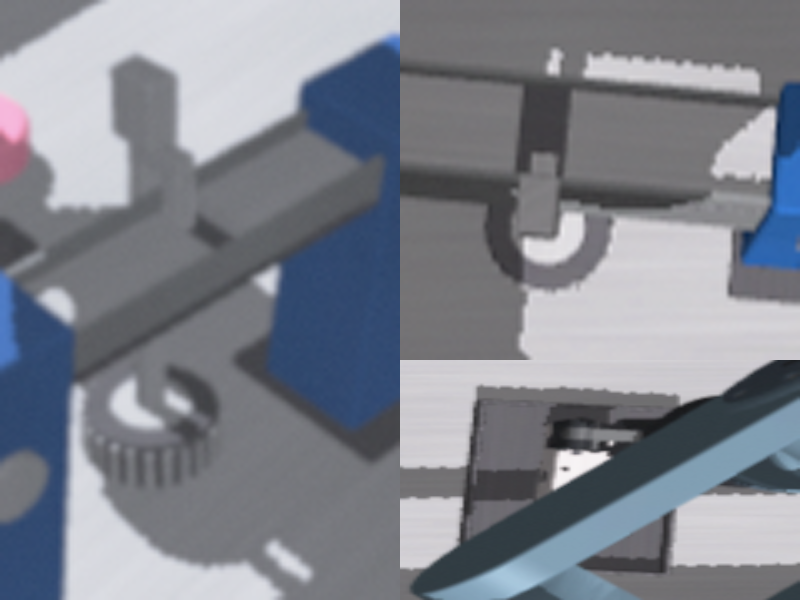

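The hanger hangs in the seat: the tip sits inside the gap band at (545,165) in the top crop, and the hub hangs below on the robot's side. The arm is clear. I'll let it settle, check that nothing moves, and hand in.

```bash
python3 -m jog '[0,0,0,0,75,0,0,0,0,75,0,0,0,0,75,0,0,0,0,75,0,0,0,0,75]'; python3 -c "
from h import *
from bench import hand_in
t=snap('top','t10'); a=cv2.imread('pics/t9.png'); print('max diff hanger region',cv2.absdiff(t,a)[160:250,270:370].max(), 'mean',cv2.absdiff(t,a)[160:250,270:370].mean())
hand_in()"
```

```text
time_s: 31.0
eef_pos: [0.436, -0.265, 0.3695]
eef_rot: [-0.038, 0.706, -0.039, -0.706]
wrist_force: [-0.2, 1.3, -0.0]
opening: 0.751
max diff hanger region 95 mean 1.1877777777777778
the job is handed in; nothing more can be done
```

The valve body is in the tray and the clutch-hub hanger is hanging in the carrier bar's seat. I handed the job in at about 31 s of the 72 s allowed.

- **Valve body:** I lifted it out of the channel, turned it 90° and set it down under control. A picture after release shows it flat in the tray, same way up, its long side along the tray's x.
- **Finding the seat:** With the valve body out, two camera views put the gap's middle at about y = +12.6 mm on the rail. I then slid the tip along the bar with light contact (up to about 9 N), and the contact force vanished at y of about 9–11 mm, which agrees.
- **Seating the hook:** The tip sank from a TCP height of 241.6 mm on the bar to 229.6 mm in the gap. That is the seat's full 12 mm depth.
- **Last checks:** After release the pictures show the tip inside the gap, the hub on the robot's side and the gripper clear.
- **Not clear-cut:** I compared two top views taken about 0.6 s apart. The hanger area differed by 1.2 grey levels on average but by up to 95 at single pixels. I took those for edge or shadow changes from the arm settling or a slight residual sway, and did not look further. In the last views the arm hid part of the valve body.

The highest wrist force I read was about 20 N, when the valve body touched the tray floor. I did not check the bystander parts one by one, but I planned the path to clear them and saw no unexpected contact force.

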